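Snap an e-bike controller board onto its standoffs

ROBOT

A 6-joint arm with a two-finger parallel gripper is mounted at the origin on the work surface. World frame = base frame: x ahead of the robot, y to its left, z up, the work surface at z = 0. Lengths are in mm, angles in rad, forces in N, time in s.
With the tool pointing down it reaches from about 350 to 975 mm from the base axis. Payload 7.1 kg.
Tool frame: the origin (TCP) lies on the front face of the gripper's body, between the roots of the fingers; the fingertips stand 80 mm ahead of it and the grasp point (between the pads) lies 61 mm ahead of it (env.tips_ahead is the distance from the TCP to the fingertips, in mm); z points along the fingers, y is the direction in which the jaws open and shut (so a half turn about z gives the same grasp; the last joint's range is limited). The gripper opens to 88 mm and grips with 3 to 60 N. Pads are 20 mm wide; open, the fingers measure 115 mm over their backs; the gripper's body (75 mm by 178 mm) begins 61 mm behind the grasp point.
Start: joints at [1.203, 0.423, 1.63, -0, 1.089, -0.019], TCP at [213.575, 587.36, 302.675] pointing down, gripper open.
Joint ranges: [-3, 3], [-0.9, 2.11], [0.09, 2.58], [-1.31, 4.45], [0.11, 2.69], [-2.54, 2.54]. Speed limits (rad/s): [2.39, 2.39, 3.01, 3.14, 3.14, 3.14].

INTERFACE

Orientations are given as a unit quaternion [x, y, z, w].
In Python, from station import env, set_gripper, viewer, workorder gives the robot as it stands. Calls block until the motion is done:
- env.reach(position, orientation): joint-space move of the TCP to a pose.
- env.move_l(position, rot=None, rate=150, f_stop=None): straight line of the TCP; rot=None keeps the orientation; rate is the mean speed in mm/s. With f_stop (N) it stops when the force on the tool has changed by that much, and returns True; else False.
- env.move_joints(angles): joint-space move.
- set_gripper(opening): finger opening in mm; the grip force is fixed at half the most; returns when the fingers have stopped.
- env.hold(seconds).
- env.ik(position, orientation): joint angles nearest the present ones, or None.
- env.read_state(): the state.
- viewer.camera(name): name is "scene" or "top"; returns the picture (420x560x3 uint8, blue, green, red); there is no depth.
- viewer.camera_params(name): a dict with "fx", "fy", "cx", "cy" (pixels), "pose" (4x4, takes a point from camera to world coordinates). Camera axes: x right, y up, looking along -z (the intrinsics and any distortion apply to the point x, -y, -z); pixel columns grow to the right and rows downward; lengths in mm; the calibration is good to about 2 mm. A picture is of the moment at which its call begins. camera_params takes no time and is no camera call.
A pose or a line that the arm cannot do raises env.IKError and nothing moves.
- workorder.sign_off(): hands the job in, once; it reports no verdict.
The state is a dict: "time_s": time; "qpos": joint angles; "dq": joint speeds; "tau": joint torques, N m; "tool_pos": TCP position; "orientation": TCP orientation; "force": force on the tool from outside, world axes, zero at the start; "wrist_torque": the same for the moment, N m; "width": finger opening in mm.
Only numpy, scipy, OpenCV 4.12 (cv2) and the standard library are available. Lean on these libraries where they do the work, as an engineer would, in place of code of your own. Each camera call takes 0.05 s, during which the arm holds its last target.

TASK

Put the e-bike controller board back in its open case: connectors at the end with the two cable outlets, its three slots over the three white barbed posts. First set it down gently on the tips of the posts and let go of it; then press it down beside each post until all three have clicked through and the board lies fully home on the posts' shoulders. Press no harder than a firm thumb, as too much load cracks the board, and leave the other things on the mat where they are.

Things in the scene. Friction and masses are not known exactly. Their poses are not given: they have to be found in the camera images.
- case: Open grey die-cast case, a shallow pan fixed on the blue mat. Origin: centre of its underside (= mat top, 2 mm thick mat). x: along its long side to the short wall with two cable outlets (black grommets); y: short side; z up. 164 x 104 mm, floor 3 mm, walls 3 mm thick, 14 mm high, a 16 mm ear on each short end. Three white nylon snap posts stand on its floor.
- seat_a (a point): Centre of the 15 mm wide shoulder of the post at case x +64, y +36 mm, 16 mm above the case's underside. Above it: a tapered neck and an arrowhead of two springy barbs, 6 mm wide along case x, spread along case y: 2 mm across at its tip, 11 mm above the shoulder; 11 mm across, its widest, just above a seated board. A board let go on the tips rests 5 to 7 mm above the shoulders. Axes as case.
- seat_b (a point): Same, post at case x +64, y -36 mm. Behaviour of each post: as the board is pressed down the barbs resist more and more, up to 10 to 18 N pressed beside that post, when the slot is 3 to 4 mm above the shoulder; then they give way, the board drops with a click and the shoulder stops it hard. A slot still 3 mm or more above its shoulder has not clicked.
- seat_c (a point): Same, shoulder centre of the post at case x -64, y 0.
- heatsink (a point): Centre of the aluminium heat sink across the middle of the loose green board; hold the board by it. 16 mm (board x) x 56 mm (board y) x 38 mm high: top 19 mm above this point, board's top face 19 mm and underside 21.4 mm below. Black transistors (4 mm thick) stand against both wide faces in the lowest 13 mm: grip above them. Axes: x along the board's long side to the connectors, y short side, z up.
- hole_a (a point): Centre, at the underside, of the slot (10 mm along x, 7.5 mm along y) at board x +64, y +36 mm; goes on seat_a. Board: 150 x 90 x 2.4 mm, about 0.3 kg, flat on the mat. Two cream connectors (together 29 mm along y, 11 mm high) mid +x end; capacitors (16 mm wide, 20 mm high) at the -x corners. Bare around x +44, y +-28 and x -44, y 0, beside the slots: room to press with closed fingers.
- hole_b (a point): Slot at board x +64, y -36 mm, at the underside; goes on seat_b. The board cracks when all its contact forces with the case and posts add up to over 80 N. Pressing steadily with 25 N is safe; the knock of one click stays below 80 N.
- hole_c (a point): Slot at board x -64, y 0, at the underside; goes on seat_c.
- screwdriver_mid (a point): Bystander: middle of a blue-handled screwdriver lying on the mat, 180 mm long along its x, 26 mm thick. Leave it.
- grease_mid (a point): Bystander: middle of an upright small jar with a green lid, 54 mm wide, 55 mm high. Leave it.
- pedal_mid (a point): Bystander: middle of an orange bicycle pedal lying flat, 96 x 90 mm, 20 mm high, with an axle stub 28 mm long on its -y side. Leave it.
- tray_mid (a point): Bystander: middle of a red open tray of screws, 100 x 75 mm, 22 mm high. Leave it.
Things that resemble listed ones, but are neither listed nor needed, are in the scene too. There is more than one size of the part that bears heatsink; the job needs the smaller. Several things look just like the case: the one meant starts farthest from the robot's base.

How it is judged:
By the outcome, as a careful person would: the job done as asked, in the order asked, and still so for the second after the job is handed in, with the robot touching nothing.
It also fails if it takes over 51 s, if anything falls off the work surface, if the arm or the gripper's body presses on something with over 40 N, if the wrist force passes 120 N, or if a joint passes its speed limit or range.

## Working session

There is one attempt and no reset: what is moved stays moved. The work goes in short steps, each a Python script; the robot and the scene stay as the last script left them, time stands still between calls to the robot, and variables do not carry over. Pictures are saved under pics/ and viewed, and the job is handed in when it is done.

```bash
ls; mkdir -p pics; python3 - <<'E'
from station import env, viewer
import cv2
for n in ("scene","top"):
    im=viewer.camera(n); cv2.imwrite(f"pics/{n}0.png",im)
    p=viewer.camera_params(n); print(n,{k:(v if k!='pose' else v) for k,v in p.items()})
print(env.read_state())
E
```

```text
pics
scene {'fx': 397.7422092264052, 'fy': 397.7422092264052, 'cx': 282.43669238534846, 'cy': 207.44148147458432, 'pose': array([[ 2.36025453e-01, -5.66422608e-01,  7.89593196e-01,
         1.35252067e+03],
       [ 9.71739985e-01,  1.34516697e-01, -1.93975926e-01,
        -1.96596958e+02],
       [ 3.65888081e-03,  8.13062536e-01,  5.82164861e-01,
         7.07441404e+02],
       [ 0.00000000e+00,  0.00000000e+00,  0.00000000e+00,
         1.00000000e+00]])}
top {'fx': 546.9963496668188, 'fy': 546.9963496668188, 'cx': 271.7778136203824, 'cy': 208.71377393755503, 'pose': array([[-2.01979673e-02,  9.98582338e-01, -4.92479084e-02,
         3.97521023e+02],
       [-9.99794192e-01, -2.02670925e-02, -9.04609961e-04,
        -1.42806487e+00],
       [-1.90143944e-03,  4.92195015e-02,  9.98786176e-01,
         1.60975363e+03],
       [ 0.00000000e+00,  0.00000000e+00,  0.00000000e+00,
         1.00000000e+00]])}
{'time_s': 0.1, 'qpos': array([ 1.20299531e+00,  4.23785304e-01,  1.63060197e+00, -1.22901970e-05,
        1.08863368e+00, -1.90004884e-02]), 'dq': array([ 9.64657396e-04, -1.72977484e-03, -1.53259391e-03,  9.87188514e-07,
       -1.34807290e-03,  9.36238181e-04]), 'tau': array([ 2.14664838e-04, -5.45617640e+01, -2.74323410e+01,  6.45134691e-02,
        1.88100297e-02, -1.93288423e-05]), 'tool_pos': array([213.44220803, 587.00126778, 301.97088411]), 'orientation': array([ 1.73514677e-01,  9.84831025e-01, -7.01883586e-04, -1.31917104e-04]), 'force': array([ 0.78623191, -0.26532213,  0.12493165]), 'wrist_torque': array([-0.00533087, -0.01602919,  0.02275786]), 'width': 87.76726652843888}
```

View pics/scene0.png

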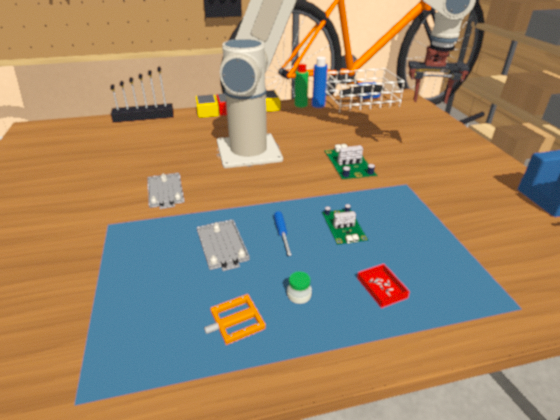

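View pics/top0.png

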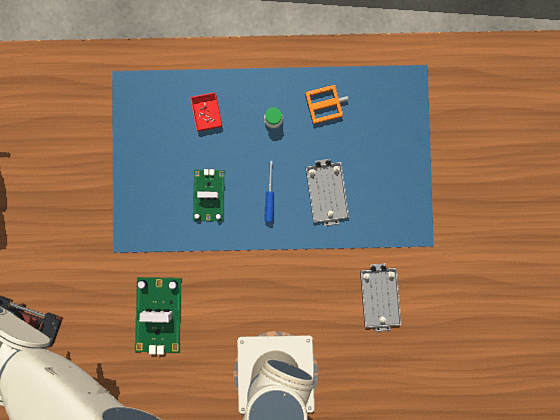

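```bash
python3 - <<'E'
import cv2, numpy as np
t=cv2.imread("pics/top0.png"); s=cv2.imread("pics/scene0.png")
def c(im,x,y,w,h,k): return cv2.resize(im[y:y+h,x:x+w],None,fx=k,fy=k,interpolation=cv2.INTER_CUBIC)
a=c(t,180,155,55,75,7);b=c(t,298,150,57,75,7)
cv2.imwrite("pics/ctop.png",np.hstack([a,b]))
a=c(s,310,195,70,60,5.5);b=c(s,190,210,70,60,5.5)
cv2.imwrite("pics/cscene.png",np.hstack([a,b]))
E
```

```text
(no output)
```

View pics/ctop.png

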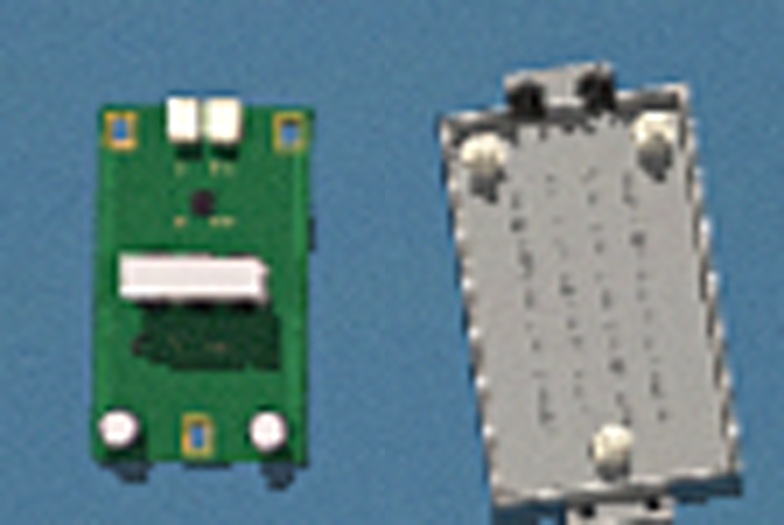

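View pics/cscene.png

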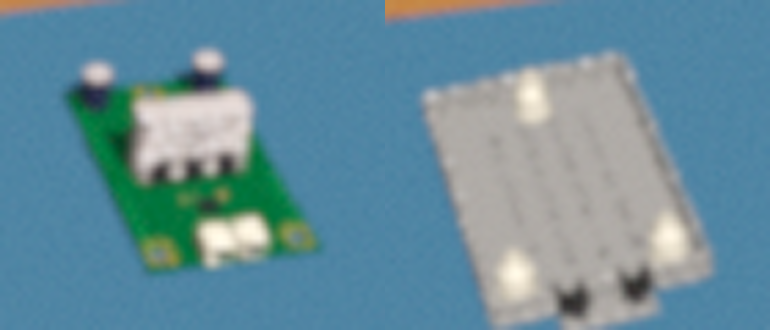

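```bash
cat > h.py <<'E'
import numpy as np, cv2
from scipy.optimize import least_squares
from scipy.ndimage import map_coordinates
from station import env, viewer
P={n:viewer.camera_params(n) for n in("scene","top")}
def proj(n,X):
    p=P[n];T=np.linalg.inv(p['pose']);X=np.atleast_2d(X)
    c=X@T[:3,:3].T+T[:3,3]
    return np.c_[p['cx']+p['fx']*c[:,0]/-c[:,2], p['cy']+p['fy']*c[:,1]/c[:,2]]
def ray(n,u,v,z):
    p=P[n];d=p['pose'][:3,:3]@np.array([(u-p['cx'])/p['fx'],-(v-p['cy'])/p['fy'],-1]);o=p['pose'][:3,3]
    return o+d*(z-o[2])/d[2]
def world(pose,L):
    x,y,z,a=pose;L=np.atleast_2d(L).astype(float);c,s=np.cos(a),np.sin(a)
    return np.c_[x+c*L[:,0]-s*L[:,1], y+s*L[:,0]+c*L[:,1], z+L[:,2]]
E
python3 - <<'E'
from h import *
for nm,a,b in(("board",(209,195),(344,224)),("case",(327,193),(222,244))):
    print(nm,ray('top',*a,4).round(),ray('scene',*b,4).round())
# vertices test
for z in (2,18): print(ray('top',311,175,z).round(1),ray('top',337,170,z).round(1),ray('top',330.5,214,z).round(1))
print(P['top']['pose'][:3,3],P['scene']['pose'][:3,3])
E
```

```text
board [521. 184.   4.] [519. 191.   4.]
case [ 520. -163.    4.] [ 525. -160.    4.]
[ 574.  -117.7    2. ] [ 587.3 -194.8    2. ] [ 457.7 -172.3    2. ]
[ 572.3 -116.6   18. ] [ 585.4 -192.9   18. ] [ 457.1 -170.6   18. ]
[ 3.97521023e+02 -1.42806487e+00  1.60975363e+03] [1352.52066682 -196.59695764  707.44140411]
```

```bash
cat > fit.py <<'E'
from h import *
def field(im,kind):
    im=cv2.GaussianBlur(im.astype(float),(0,0),0.6)
    return im[...,1]-im[...,0] if kind=='board' else im[...,2]-im[...,0]
def segs(a,b,f0,f1,n=14):
    a,b=np.array(a,float),np.array(b,float);t=np.linspace(f0,f1,n)[:,None];return a+(b-a)*t
# local frame: board z=0 underside; case z=0 underside
def edges(kind,n,pose):
    h,L,W=(2.4,75,45) if kind=='board' else (14,82,52)
    out=[]
    cam=P[n]['pose'][:3,3]
    if kind=='board': R=[((L,W),(L,-W),[(.05,.28),(.72,.95)]),((-L,W),(-L,-W),[(.3,.45),(.55,.7)]),((-L,W),(L,W),[(.25,.95)]),((-L,-W),(L,-W),[(.25,.95)])]
    else: R=[((L,W),(L,-W),[(.05,.2),(.8,.95)]),((-L,W),(-L,-W),[(.05,.25),(.75,.95)]),((-L,W),(L,W),[(.05,.95)]),((-L,-W),(L,-W),[(.05,.95)])]
    for a,b,rs in R:
        m=np.array([(a[0]+b[0])/2,(a[1]+b[1])/2,0]);w=world(pose,m)[0];o=w-np.array([*pose[:2],w[2]])
        far=np.dot(o[:2],cam[:2]-w[:2])<0
        z=h if far else 0
        for r in rs: out.append((segs((*a,z),(*b,z),*r),far))
    return out
def resid_pts(F,n,pose,kind,R=3.0):
    M=[]
    for pts,far in edges(kind,n,pose):
        q=proj(n,world(pose,pts));d=q[-1]-q[0];d/=np.linalg.norm(d);nn=np.array([-d[1],d[0]])
        s=np.arange(-R,R+.01,.1)
        for l,u in zip(pts,q):
            xy=u[None]+s[:,None]*nn
            pr=map_coordinates(F,[xy[:,1],xy[:,0]],order=3,mode='nearest')
            g=np.abs(np.gradient(pr,.1));k=g.argmax()
            if 0<k<len(s)-1 and g[k]>8: 
                w=g**2*(abs(s-s[k])<1); M.append((l,u+nn*(w*s).sum()/w.sum(),nn))
    return M
def fit(ims,kind,p0,views=('top','scene'),fz=False,it=8):
    p=np.array(p0,float)
    for k in range(it):
        C=[(n,resid_pts(field(ims[n],kind),n,p,kind,4 if k<3 else 2)) for n in views]
        def f(v):
            q=np.array(p); q[[0,1,3]]=v[:3]
            if fz:q[2]=v[3]
            r=[]
            for n,M in C:
                u=proj(n,world(q,np.array([m[0] for m in M])))
                r+=list(((u-np.array([m[1] for m in M]))*np.array([m[2] for m in M])).sum(1))
            return r
        v0=[p[0],p[1],p[3]]+([p[2]] if fz else [])
        s=least_squares(f,v0,loss='soft_l1',f_scale=.3)
        p[[0,1,3]]=s.x[:3]
        if fz:p[2]=s.x[3]
    r=np.array(f(s.x));return p,np.median(abs(r)),[len(M) for _,M in C]
E
cat > run1.py <<'E'
from fit import *
ims={n:cv2.imread(f"pics/{n}0.png") for n in('top','scene')}
np.set_printoptions(precision=4,suppress=True)
res={}
for kind,p0 in(('board',(521,185,2,0.0)),('case',(521,-162,2,0.15))):
    for v,fz in((('top',),0),(('scene',),0),(('top','scene'),0),(('top','scene'),1)):
        p,m,n=fit(ims,kind,p0,v,fz);print(kind,v,fz,p,m,n)
        if v==('top',):res[kind]=p
for n in ims:
    k=6;im=cv2.resize(ims[n],None,fx=k,fy=k,interpolation=cv2.INTER_CUBIC)
    out=[]
    for kind in res:
        p=res[kind]
        for pts,_ in edges(kind,n,p):
            q=((proj(n,world(p,pts))+.5)*k).astype(int);cv2.polylines(im,[q[:,None]],False,(0,0,255),1)
        z=2.4 if kind=='board' else 16
        for L in((64,36,z),(64,-36,z),(-64,0,z)):
            q=((proj(n,world(p,L))[0]+.5)*k).astype(int);cv2.drawMarker(im,q.tolist(),(255,0,255),0,10,1)
        if kind=='case':
          for L in((64,36,27),(64,-36,27),(-64,0,27)):
            q=((proj(n,world(p,L))[0]+.5)*k).astype(int);cv2.drawMarker(im,q.tolist(),(255,0,0),1,8,1)
        c=((proj(n,world(p,(0,0,0)))[0])*k).astype(int)
        out.append(im[c[1]-240:c[1]+240,c[0]-200:c[0]+200])
    cv2.imwrite(f"pics/ov_{n}.png",np.hstack(out))
E
python3 run1.py
```

```text
board ('top',) 0 [520.5884 185.8948   2.      -0.0325] 0.10352101428313132 [80]
board ('scene',) 0 [522.1725 188.6525   2.      -0.0488] 0.3551910945808722 [84]
board ('top', 'scene') 0 [520.916  186.5573   2.      -0.0361] 0.199196605207344 [82, 83]
board ('top', 'scene') 1 [520.7408 186.8022   0.9841  -0.0348] 0.1990290724566041 [80, 83]
case ('top',) 0 [ 522.9807 -162.4122    2.        0.1173] 0.16197179426737462 [84]
case ('scene',) 0 [ 525.1044 -160.6141    2.        0.1181] 0.36842164754212003 [84]
case ('top', 'scene') 0 [ 523.2309 -161.7013    2.        0.1182] 0.24747464601546107 [84, 84]
case ('top', 'scene') 1 [ 523.1667 -161.6935    1.58      0.118 ] 0.28788123554548756 [84, 84]
```

View pics/ov_top.png

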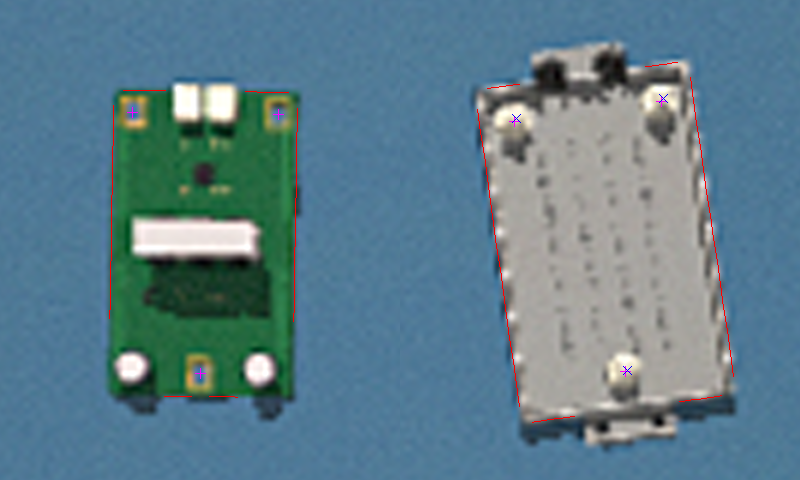

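View pics/ov_scene.png

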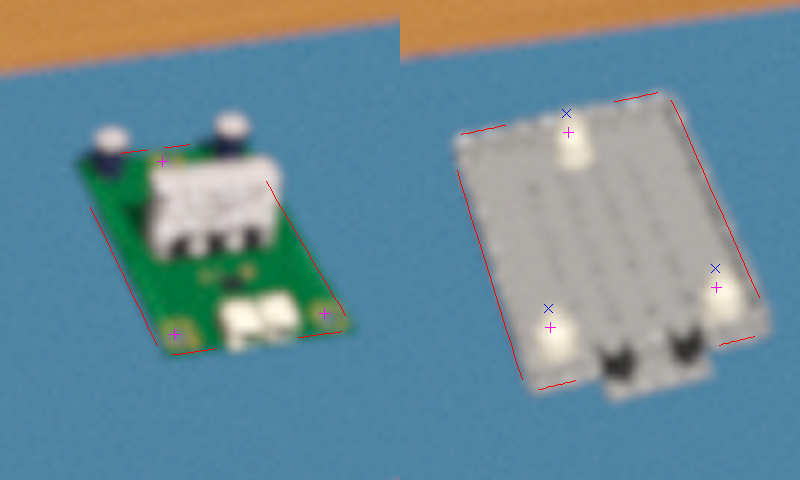

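The board wanted is the smaller one on the mat at top px (209,195); the bigger one at (158,315) is not it. The case wanted is on the mat at (327,193), the farthest; the one at (380,297) is nearer. The crops confirm both: the connectors point away from the robot, and so do the grommets. The two views agree to within 3 mm. Next I'll grasp across the heat sink.

```bash
cat >> h.py <<'E'
from station import set_gripper
def quat(phi):
    t=(phi+np.pi/2)/2; return np.array([np.cos(t),np.sin(t),0,0])
def st():
    s=env.read_state();print('t',round(s['time_s'],2),'pos',s['tool_pos'].round(2),'q6',round(s['qpos'][5],2),'F',s['force'].round(2),'w',round(s['width'],2));return s
def snap(tag):
    d={}
    for n in('top','scene'):
        d[n]=viewer.camera(n);cv2.imwrite(f"pics/{n}_{tag}.png",d[n])
    return d
E
python3 - <<'E'
from h import *
for phi in(-.0325,np.pi-.0325,-np.pi-.0325):
    print(phi,env.ik([520.6,185.9,200],quat(phi)), env.ik([523,-162,200],quat(phi+.15)),env.ik([523,-162,200],quat(phi+.15+np.pi/2)),env.ik([523,-162,200],quat(phi+.15-np.pi/2)))
E
```

```text
-0.0325 [ 3.21446666e-01  4.61003118e-01  1.85926227e+00 -4.44089210e-16
  8.21327264e-01  3.53946666e-01] [-3.22115145e-01  4.54606152e-01  1.87094586e+00 -4.44089210e-16
  8.16040638e-01 -4.39615145e-01] [-3.22115145e-01  4.54606152e-01  1.87094586e+00 -4.44089210e-16
  8.16040638e-01 -2.01041147e+00] [-3.22115145e-01  4.54606152e-01  1.87094586e+00 -4.44089210e-16
  8.16040638e-01  1.13118118e+00]
3.109092653589793 None None [-3.22115145e-01  4.54606152e-01  1.87094586e+00 -4.44089210e-16
  8.16040638e-01  1.13118118e+00] [-3.22115145e-01  4.54606152e-01  1.87094586e+00 -4.44089210e-16
  8.16040638e-01 -2.01041147e+00]
-3.1740926535897933 None None [-3.22115145e-01  4.54606152e-01  1.87094586e+00 -4.44089210e-16
  8.16040638e-01  1.13118118e+00] [-3.22115145e-01  4.54606152e-01  1.87094586e+00 -4.44089210e-16
  8.16040638e-01 -2.01041147e+00]
```

```bash
python3 - <<'E'
from h import *
q=quat(-.0325)
env.reach([520.6,186,180],q); st()
print(env.move_l([520.6,186,102],rate=120,f_stop=12)); s=st()
set_gripper(0); st()
snap('g1')
E
```

```text
t 1.98 pos [520.59 186.85 180.26] q6 0.35 F [ 0.3  -0.15  1.23] w 87.48
False
t 2.78 pos [520.89 186.24 102.35] q6 0.35 F [ 0.73 -0.19 -0.71] w 87.94
t 3.88 pos [520.71 186.04 101.99] q6 0.35 F [ 1.11  0.49 -0.41] w 15.83
```

```bash
python3 - <<'E'
import cv2,numpy as np
def c(f,x,y,w,h,k): return cv2.resize(cv2.imread(f)[y:y+h,x:x+w],None,fx=k,fy=k,interpolation=cv2.INTER_CUBIC)
cv2.imwrite("pics/g1c.png",np.hstack([c("pics/scene0.png",305,190,76,70,5.2),c("pics/scene_g1.png",305,190,76,70,5.2)]))
cv2.imwrite("pics/g1t.png",np.hstack([c("pics/top0.png",170,150,70,80,5.5),c("pics/top_g1.png",170,150,70,80,5.5)]))
E
```

```text
(no output)
```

View pics/g1c.png

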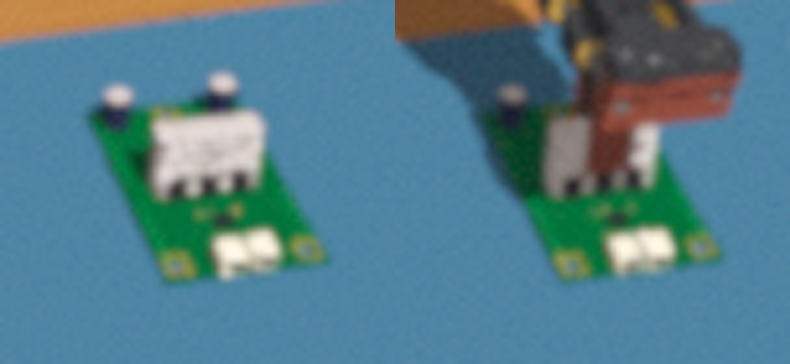

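View pics/g1t.png

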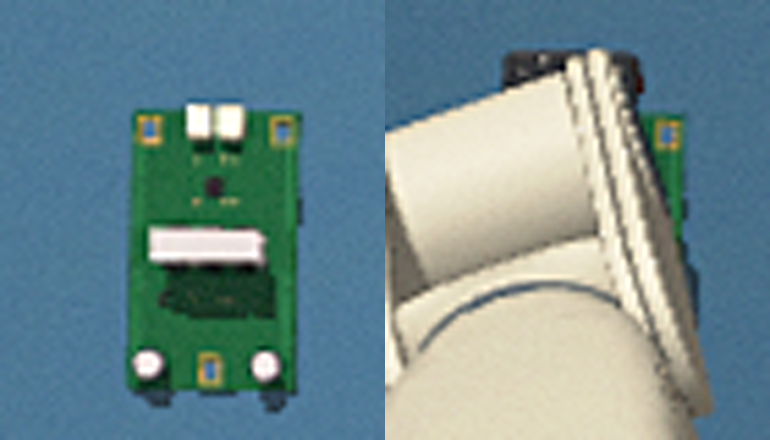

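```bash
python3 - <<'E'
from h import *
a=cv2.imread("pics/scene0.png").astype(np.float32);b=cv2.imread("pics/scene_g1.png").astype(np.float32)
k=8
def tm(a,b,x0,y0,x1,y1,m=3):
    A=cv2.resize(a[y0:y1,x0:x1],None,fx=k,fy=k,interpolation=cv2.INTER_CUBIC)
    B=cv2.resize(b[y0-m:y1+m,x0-m:x1+m],None,fx=k,fy=k,interpolation=cv2.INTER_CUBIC)
    r=cv2.matchTemplate(B,A,cv2.TM_CCOEFF_NORMED);_,v,_,l=cv2.minMaxLoc(r);return np.array(l)/k-m,v
print(tm(a,b,335,230,372,246)); print(tm(a,b,344,232,366,248))
T0=cv2.imread("pics/top0.png").astype(np.float32);T1=cv2.imread("pics/top_g1.png").astype(np.float32)
print('top right strip',tm(T0,T1,216,168,228,185))
# px per mm in scene
b0=np.array([585,186,4.]);print(proj('scene',b0+[[1,0,0],[0,1,0]])-proj('scene',b0))
E
```

```text
(array([-0.125, -0.375]), 0.9886686205863953)
(array([-0.125, -0.375]), 0.9878061413764954)
top right strip (array([0.375, 0.5  ]), 0.6674072742462158)
[[ 0.13597453  0.22957214]
 [ 0.34238804 -0.05465612]]
```

```bash
python3 - <<'E'
from h import *
env.move_l([520.7,186,190],rate=150); st()
env.reach([524.7,-162.8,190],quat(.1176)); st()
env.move_l([524.7,-162.8,135],rate=120,f_stop=8); st()
env.hold(.2); snap('c1'); st()
def c(f,x,y,w,h,k): return cv2.resize(cv2.imread(f)[y:y+h,x:x+w],None,fx=k,fy=k,interpolation=cv2.INTER_CUBIC)
cv2.imwrite("pics/c1c.png",np.hstack([c("pics/scene_c1.png",185,195,76,84,5.2),c("pics/top_c1.png",295,145,70,84,5.2)]))
E
```

```text
t 4.72 pos [520.13 185.83 189.43] q6 0.35 F [-0.28 -0.43 -3.47] w 15.57
t 6.03 pos [ 524.77 -162.04  189.68] q6 -0.44 F [ 0.15 -0.56 -2.36] w 16.26
t 6.64 pos [ 525.01 -162.45  135.07] q6 -0.44 F [ 0.25  0.13 -1.79] w 15.64
t 6.94 pos [ 525.03 -162.92  135.68] q6 -0.44 F [ 0.68 -0.67 -3.08] w 15.92
```

View pics/c1c.png

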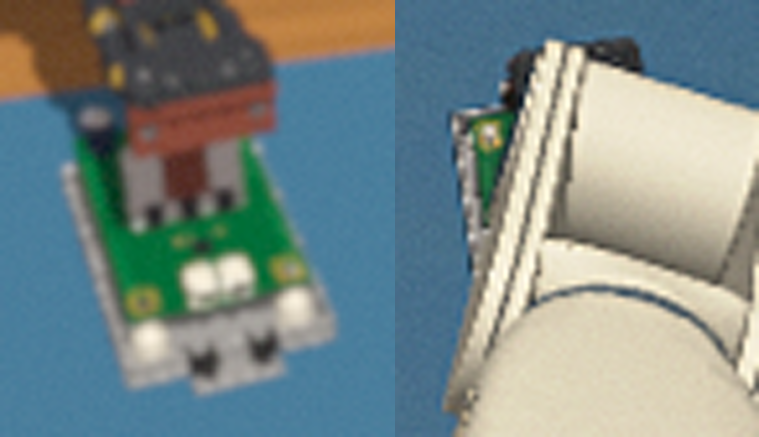

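```bash
cat > pads.py <<'E'
from fit import *
np.set_printoptions(precision=3,suppress=True)
def pad(im,u0,r=3.2,it=6):
    F=im.astype(float);Y=np.clip(F[...,2]-0.35*F[...,1]-10,0,None)  # red content: pad/white vs green
    yy,xx=np.mgrid[:im.shape[0],:im.shape[1]]
    c=np.array(u0,float)
    for _ in range(it):
        w=Y*np.exp(-((xx-c[0])**2+(yy-c[1])**2)/(2*1.8**2)); c=np.array([(w*xx).sum(),(w*yy).sum()])/w.sum()
    return c
I=lambda t:cv2.imread(f"pics/{t}.png")
E
python3 - <<'E'
from pads import *
s0,s1,t0,t1=I('scene0'),I('scene_c1'),I('top0'),I('top_c1')
# board at rest, true x~522.3
B0=np.array([522.2,187,2,-.0325])
A=(64,36,2.4);Bb=(64,-36,2.4)
for nm,L in(('a',A),('b',Bb)):
    p=proj('scene',world(B0,L))[0];m=pad(s0,p);print('rest scene',nm,p,m,m-p, ray('scene',*m,4.4)[:2]-world(B0,L)[0][:2])
    p=proj('top',world(B0,L))[0];m=pad(t0,p);print('rest top',nm,p,m, ray('top',*m,4.4)[:2]-world(B0,L)[0][:2])
G=np.array([525.0,-162.8,35.4,.1176])
for nm,L in(('a',A),('b',Bb)):
    p=proj('scene',world(G,L))[0];m=pad(s1,p);print('hand scene',nm,p,m, ray('scene',*m,37.8)[:2]-world(G,L)[0][:2])
p=proj('top',world(G,A))[0];m=pad(t1,p);print('hand top a',p,m, ray('top',*m,37.8)[:2]-world(G,A)[0][:2])
E
```

```text
rest scene a [363.306 237.255] [363.634 237.284] [0.328 0.029] [0.324 0.831]
rest top a [196.13  172.758] [196.661 173.347] [-1.776 -1.542]
rest scene b [338.31  240.659] [338.662 240.805] [0.352 0.146] [0.798 0.721]
rest top b [220.54  173.051] [220.668 173.085] [-0.107 -0.377]
hand scene a [239.615 246.367] [240.68  247.597] [5.297 1.91 ]
hand scene b [211.636 252.956] [211.896 254.168] [4.629 0.202]
hand top a [312.41  170.067] [312.347 170.394] [-0.946  0.206]
```

```bash
sed -i 's/Y=np.clip(.*/Y=np.clip(np.minimum(F[...,2],F[...,1])-F[...,0]-5,0,None)/' pads.py; python3 - <<'E'
from pads import *
s0,s1,t0,t1=I('scene0'),I('scene_c1'),I('top0'),I('top_c1')
B0=np.array([522.2,187,2,-.0325])
A=(64,36,2.4);Bb=(64,-36,2.4);C=(-64,0,2.4)
for nm,L in(('a',A),('b',Bb),('c',C)):
    p=proj('scene',world(B0,L))[0];m=pad(s0,p);print('rest scene',nm,m, ray('scene',*m,4.4)[:2]-world(B0,L)[0][:2])
    p=proj('top',world(B0,L))[0];m=pad(t0,p);print('rest top',nm,m, ray('top',*m,4.4)[:2]-world(B0,L)[0][:2])
G=np.array([525.0,-162.8,35.4,.1176])
for nm,L in(('a',A),('b',Bb)):
    p=proj('scene',world(G,L))[0];m=pad(s1,p);print('hand scene',nm,p,m, ray('scene',*m,37.8)[:2]-world(G,L)[0][:2])
p=proj('top',world(G,A))[0];m=pad(t1,p);print('hand top a',p,m, ray('top',*m,37.8)[:2]-world(G,A)[0][:2])
k=10
def c(im,x,y,w,h): return cv2.resize(im[y:y+h,x:x+w],None,fx=k,fy=k,interpolation=cv2.INTER_CUBIC)
cv2.imwrite('pics/pz.png',np.hstack([c(s1,200,225,55,50),c(t1,300,155,20,50)]))
E
```

```text
rest scene a [362.052 236.467] [-3.958 -2.027]
rest top a [196.512 172.689] [ 0.179 -1.129]
rest scene b [339.843 240.267] [-0.584  4.636]
rest top b [220.009 172.198] [2.559 1.526]
rest scene c [336.579 211.999] [0.919 0.606]
rest top c [207.035 215.937] [1.064 1.499]
hand scene a [239.615 246.367] [239.385 246.717] [ 1.196 -0.772]
hand scene b [211.636 252.956] [211.945 252.803] [-0.387  0.803]
hand top a [312.41  170.067] [312.572 170.573] [-1.477 -0.431]
```

View pics/pz.png

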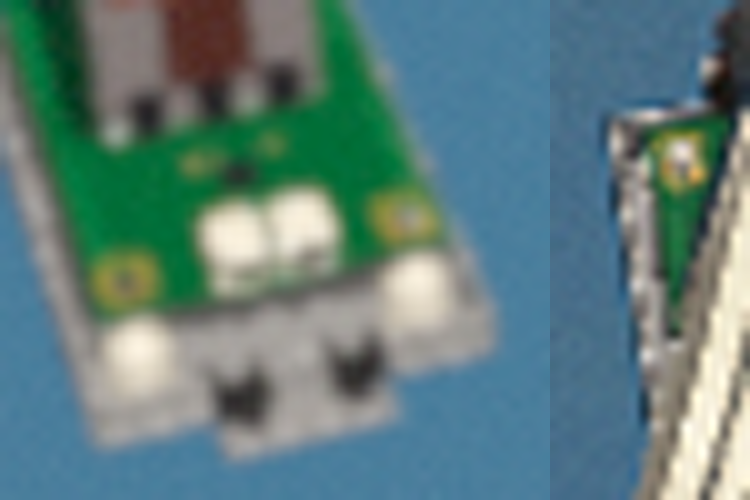

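```bash
python3 - <<'E'
from h import *
env.move_l([525.2,-162.6,131],rate=40,f_stop=6); st()
print(env.move_l([525.2,-162.6,121],rate=10,f_stop=4)); st(); env.hold(.1);st(); snap('d1')
def c(f,x,y,w,h,k): return cv2.resize(cv2.imread(f)[y:y+h,x:x+w],None,fx=k,fy=k,interpolation=cv2.INTER_CUBIC)
cv2.imwrite("pics/d1c.png",np.hstack([c("pics/scene_d1.png",190,205,62,72,6.5),c("pics/top_d1.png",300,150,50,72,6.5)]))
E
```

```text
t 7.19 pos [ 525.06 -162.58  130.8 ] q6 -0.44 F [-0.47 -0.15 -2.74] w 15.77
True
t 7.9 pos [ 525.15 -162.27  123.71] q6 -0.44 F [1.43 1.39 3.22] w 15.64
t 8.0 pos [ 525.13 -162.25  123.69] q6 -0.44 F [1.47 0.29 3.56] w 16.05
```

View pics/d1c.png

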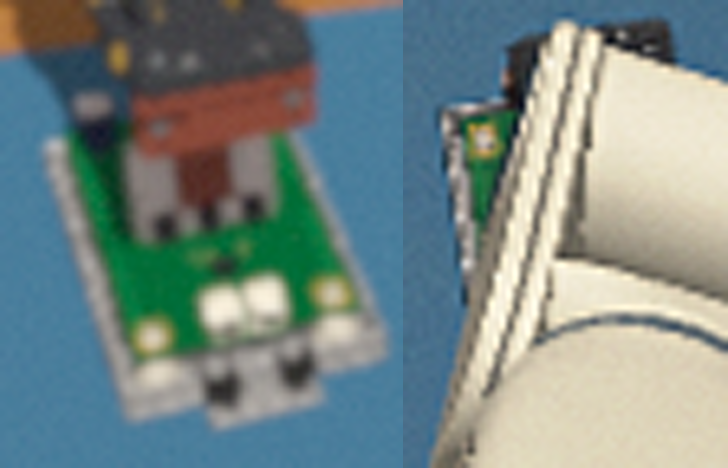

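The contact came with the underside 5.7 mm above the shoulders, and the picture shows white barbs inside both visible slots. I'll let go now.

```bash
python3 - <<'E'
from h import *
set_gripper(40); st()
env.move_l([525.2,-162.6,200],rate=150); st()
# move arm aside while changing orientation for a look
env.reach([430,40,230],quat(.1176+np.pi/2)); st()
set_gripper(0)
snap('e1')
def c(f,x,y,w,h,k): return cv2.resize(cv2.imread(f)[y:y+h,x:x+w],None,fx=k,fy=k,interpolation=cv2.INTER_CUBIC)
cv2.imwrite("pics/e1c.png",np.hstack([c("pics/scene_e1.png",190,205,62,76,6.5),c("pics/top_e1.png",298,150,60,76,6.5)])); st()
E
```

```text
t 8.68 pos [ 524.41 -162.2   123.16] q6 -0.44 F [0.24 0.76 0.21] w 40.03
t 9.34 pos [ 524.86 -162.52  199.68] q6 -0.44 F [-0.27  0.01 -0.26] w 40.09
t 10.43 pos [430.17  39.81 229.57] q6 -1.62 F [-0.59  0.32 -0.18] w 40.08
t 11.28 pos [429.99  40.04 230.02] q6 -1.62 F [ 0.24  0.32 -0.11] w 0.53
```

View pics/e1c.png

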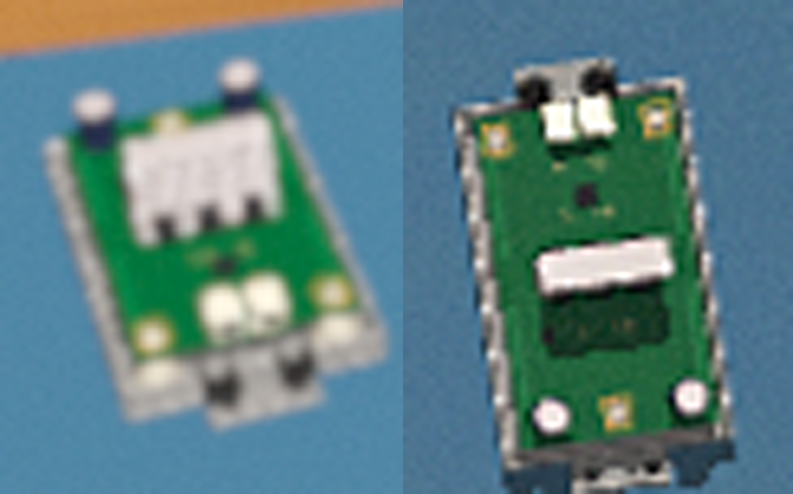

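```bash
cat > press.py <<'E'
from h import *
B=np.array([525.0,-162.4,0,.1176]); Q=quat(.1176+np.pi/2)
def press(L,f=24,zlow=18.0):
    x,y,_=world(B,(*L,0))[0]; T=env.tips_ahead
    env.reach([x,y,T+45],Q)
    env.move_l([x,y,T+31],rate=80,f_stop=15)
    r=env.move_l([x,y,T+zlow],rate=8,f_stop=f)
    s=env.read_state();print(L,'stop',r,'tip z',round(s['tool_pos'][2]-T,2),'F',s['force'].round(1),'t',round(s['time_s'],2))
    r2=env.move_l([x,y,T+45],rate=80)
E
python3 - <<'E'
from press import *
print(env.tips_ahead)
x,y,_=world(B,(44,28,0))[0];env.reach([x,y,140],Q);st()
press((44,28)); st()
snap('f1')
E
```

```text
80.0
t 12.21 pos [ 564.73 -128.7   140.13] q6 -1.93 F [-0.08 -0.56 -0.12] w 0.64
(44, 28) stop True tip z 22.22 F [-1.6  0.4  8.6] t 13.99
t 14.43 pos [ 565.72 -129.52  125.67] q6 -1.93 F [ 1.   -0.17  0.01] w 0.18
```

```bash
python3 - <<'E'
from press import *
press((44,-28)); st()
x,y,_=world(B,(-44,0,0))[0];env.reach([x,y,145],Q) if False else None
s=env.read_state();x0,y0,_=s['tool_pos'];env.move_l([x0,y0,150],rate=120)
env.reach([x,y,150],Q)
press((-44,0)); st()
s=env.read_state();x0,y0,_=s['tool_pos'];env.move_l([x0,y0,200],rate=150)
env.reach([400,100,230],Q);st()
snap('g2')
def c(f,x,y,w,h,k): return cv2.resize(cv2.imread(f)[y:y+h,x:x+w],None,fx=k,fy=k,interpolation=cv2.INTER_CUBIC)
cv2.imwrite("pics/g2c.png",np.hstack([c("pics/scene_g2.png",190,205,62,76,6.5),c("pics/top_g2.png",298,150,60,76,6.5)])); st()
E
```

```text
(44, -28) stop True tip z 21.71 F [-1.5  0.8  9. ] t 16.45
t 16.9 pos [ 572.23 -185.15  125.63] q6 -2.02 F [-0.43  0.33  0.43] w 0.44
(-44, 0) stop True tip z 20.7 F [-1.9  1.   6.7] t 19.57
t 20.02 pos [ 481.52 -167.65  125.45] q6 -2.05 F [ 0.01 -0.49 -0.37] w 0.83
t 21.77 pos [400.39  99.64 229.71] q6 -1.47 F [ 0.01  0.64 -0.71] w 0.43
t 21.87 pos [400.6   99.26 229.78] q6 -1.47 F [ 0.31  0.69 -0.53] w 0.29
```

View pics/g2c.png

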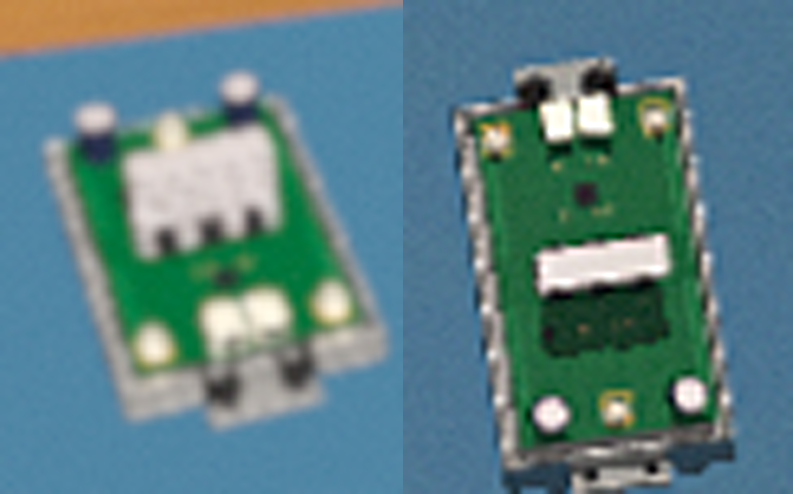

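All three barbs stand proud of the slots. I'll check with a second light press at each corner, expecting the fingertips to stop near z = 20.4.

```bash
python3 - <<'E'
from press import *
T=80
def probe(L):
    x,y,_=world(B,(*L,0))[0]
    env.reach([x,y,T+50],Q); env.move_l([x,y,T+25],rate=60,f_stop=12)
    r=env.move_l([x,y,T+18],rate=8,f_stop=16); s=env.read_state()
    env.hold(.05); s2=env.read_state()
    print(L,r,round(s['tool_pos'][2]-T,2),round(s2['tool_pos'][2]-T,2),s2['force'].round(1),round(s2['time_s'],2)); env.move_l([x,y,T+50],rate=120)
x,y,_=world(B,(-44,0,0))[0];env.reach([x,y,170],Q)
for L in((-44,0),):probe(L)
x0,y0,_=env.read_state()['tool_pos'];env.move_l([x0,y0,155],rate=150)
x,y,_=world(B,(44,28,0))[0];env.reach([x,y,155],Q)
for L in((44,28),(44,-28)):probe(L)
x0,y0,_=env.read_state()['tool_pos'];env.move_l([x0,y0,200],rate=150)
env.reach([400,100,230],Q);st()
snap('h1')
I=cv2.imread
cv2.imwrite('pics/h1.png',np.hstack([cv2.resize(I('pics/scene_h1.png'),(400,300)),cv2.resize(I('pics/top_h1.png'),(400,300))]))
E
```

```text
(-44, 0) True 20.72 20.71 [-1.   0.8  6.6] 24.49
(44, 28) True 20.73 20.74 [-1.9  0.5  6.3] 27.17
(44, -28) True 20.73 20.74 [-1.6  1.3  6.8] 29.16
t 31.44 pos [400.89  99.75 230.  ] q6 -1.47 F [-1.43  0.36  0.08] w 0.41
```

View pics/h1.png

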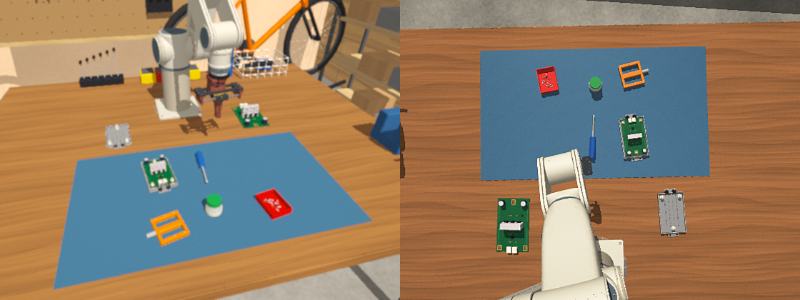

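All three points stop at the same height, 20.7 mm, so the board is level and home. The other things on the mat look unmoved, and the robot is clear.

```bash
python3 - <<'E'
from station import workorder
print(workorder.sign_off())
E
```

```text
the job is handed in; nothing more can be done
None
```

The smaller board is in the far case on the mat, connectors at the cable-outlet end, and I've handed the job in at about 31.4 s of the 51 s allowed.

- **Setting down:** I gripped the board by its heat sink and lowered it until the posts pushed back with about 6 N. Its underside was then 5.7 mm above the shoulders. I let go there, and the pictures showed a white tip in all three slots.
- **Pressing:** I pressed with closed fingers beside posts a, b and c in turn. Each press stopped at its 24 N limit.
- **Last checks:** Lighter presses at all three points (16 N limit) stopped at fingertip heights of 20.71 to 20.74 mm. Fully home should be about 20.4 mm, and a slot that had not clicked would sit at least 3 mm higher. In the last picture the other things look unmoved and the robot is touching nothing.
- **Disagreements:** The two cameras differed by 2 to 3 mm in absolute position. Closing the gripper moved the board about 1.6 mm in x, so I corrected the x target by that amount. In y the two views still disagreed by up to about 2 mm, so I aimed between them; the slots went over the tips at the first try. I could not tell from the force readings exactly when each post clicked, so that rests on the heights and the pictures.

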